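Tighten the lock ring of a digestion vessel with the pin spanner

ROBOT

A 6-joint arm with a two-finger parallel gripper is mounted at the origin on the work surface. World frame = base frame: x ahead of the robot, y to its left, z up, the work surface at z = 0. Lengths are in m, angles in rad, forces in N, time in s.
With the tool pointing down it reaches from about 0.375 to 0.975 m from the base axis. Payload 3.8 kg.
Tool frame: the origin (TCP) lies midway between the tips of the shut fingers; the grasp point (between the pads) lies 19 mm behind it; z points along the fingers, y is the line along which they close (so a half turn about z gives the same grasp; the last joint's range is limited). The gripper opens to 85 mm and grips with 20 to 120 N. Pads are 22 mm wide; open, the fingers measure 114 mm over their backs; the gripper's body (76 mm by 85 mm) begins 54 mm behind the grasp point. The pads swing forward as they close: fully open they stand 13 mm farther back than shut.
Start: joints at [1.139, 0.264, 1.604, -0, 1.274, -0.037], TCP at [0.26, 0.623, 0.231] pointing down, gripper open.
Joint ranges: [-2.63, 2.63], [-0.94, 2.18], [0.31, 2.57], [-1.31, 4.45], [0, 2.66], [-2.55, 2.55]. Speed limits (rad/s): [2.57, 2.57, 3.14, 3.14, 3.14, 3.14].

INTERFACE

Orientations are given as a rotation vector (axis times angle).
In Python, from workcell import status, read_camera, workorder, masks_of gives the robot as it stands.
- The arm moves only by the tool drive_tool, never from a script. Its argument "rows" is a list of rows, each a list of 7 numbers: the turn, a rotation vector about the tool's x, y, z in degrees, then the shift along the tool's x, y, z in m, then the opening, from 0 (shut) to 1 (fully open). In form: [[ax, ay, az, tx, ty, tz, claw], ...]. A call has 1 to 8 rows; each row shifts and turns the commanded pose from where the row before left it, along the tool's axes as they then stand; what a row does not reach is not made up. A row lasts 1/12 s, in which the tool goes at most 41.7 mm and 7.16 degrees, less where a joint would pass 70% of its speed; a pose out of reach is approached as far as the arm can. A call is refused whole if a number of a shift passes 0.0417 or a number of a turn 7.16, either way. A call with a gripper value outside its range is refused whole. The fingers move at their own pace and stop on an object; "force" is the grip in N (left out, the last holds). Time passes only in rows, so rows that do not move let the fingers close. It gives the time, the measured TCP pose, the force, the opening and the grip force at its end, in the units of the state.
- status.read_state(): the state, without advancing time (a new reading comes with each control period).
- read_camera(name): name is "scene" or "top" or "wrist"; returns a dict with "color" (384x512x3 uint8, red, green, blue), "intrinsics" (3x3 intrinsics, pixels), "world_from_camera" (4x4, takes a point from camera to world coordinates); the wrist camera has in their place "mount" (4x4, takes a point from camera to tool coordinates, whose origin is the TCP and whose axes are the flange's). Camera axes: x right, y up, looking along -z (the intrinsics and any distortion apply to the point x, -y, -z); pixel columns grow to the right and rows downward; lengths in m; the calibration is good to about 2 mm. A picture is of the moment at which its call begins: read the wrist's pose just before it. There is no depth.
- workorder.finish_job(): hands the job in; it is judged then, once.
Trained networks look in a picture, given as the dict that the camera call returned (one of the last four; its "shot" number tells which), for a name from the list of things; names that differ only in an ending like _2 or _b are one class to them, and where a whole thing is asked for, a point or a joint stands for the part that bears it (a point fixed in the world has none). Each returns a list of dicts, best first, with "score" (0 to 1); they miss things now and then, are a little off and sometimes report something else, mostly with a low value. They report only what shows in the picture. A call takes as long as a camera call. They do not tell look-alikes from the thing itself.
- masks_of(picture, name): "mask" (384x512 bool, what is visible of it) and "bbox" ([left, top, right, bottom] in pixels, round what is visible of it).
The state is a dict: "time": time; "q": joint angles; "joint_vel": joint speeds; "joint_torque": joint torques, N m; "tool_pos": TCP position; "tcp_rot": TCP orientation; "wrist_force": force on the tool from outside, world axes, zero at the start; "torque": the same for the moment, N m; "width": opening from 0.0 (shut) to 1.0 (fully open); "grip_force": force on a finger pad.
Only numpy, scipy, OpenCV 4.12 (cv2) and the standard library are available. Lean on these libraries where they do the work, as an engineer would, in place of code of your own. Each camera call takes 0.05 s, during which the arm holds its last target. There are 200 camera calls.

TASK

Close the steel digestion vessel for its run: take the pin spanner out of its rest, seat both of its prongs fully in the two holes of the lock ring, and turn the ring clockwise (seen from above) until it is fully home and nipped up firmly against its stop, to about half a newton metre. Feel your way without forcing the ring, and turn it only with the spanner. Then stand the spanner upright back in its rest and let go of it, leaving the pots and the jar alone.

Things in the scene. Friction and masses are not known exactly. Their poses are not given: they have to be found in the camera images.
- spanner: T-handled pin spanner, steel with a red handle bar, 0.22 to 0.35 kg, 80 mm tall, prongs down. Origin midway between the prong tips (its lowest point); z up the shank; x along the line of the prongs and of the handle bar. Above the 8 mm prongs: cross-piece 68 x 22 x 12 mm (z 8 to 20 mm), shank 13 mm across (z 20 to 62 mm), flat-sided handle bar 84 x 16 x 18 mm (z 62 to 80 mm).
- spanner_grip (a point): centre of the spanner's red handle bar, 71 mm above the prong tips; x along the bar; to be gripped from above across the bar's 16 mm
- prong_a (a point): tip of one prong of the spanner, at its x = +25 mm: a round steel pin 7 mm across and 8 mm long with a bevelled tip (4.6 mm flat)
- prong_b (a point): tip of the other prong, alike, at x = -25 mm; the two prongs are interchangeable
- spanner_rest: blue plastic block 100 x 52 x 30 mm fixed to the bench, origin at the centre of its underside, long side along its x. A slot in its top, 64 mm along x, 13 mm wide, 16 mm deep, takes both prongs; the cross-piece then lies on the block's top (prong tips 22 mm above the bench, spanner x along the block's x, either way round). The spanner starts there.
- holder: bench holder fixed to the bench: aluminium plate 130 x 130 x 10 mm, blue hexagonal socket 92 mm across corners up to 38 mm, and in it the steel vessel, 68 mm across, that carries the lock ring. Origin at the centre of the plate's underside; the vessel's upright axis passes through it. Nip the ring up at its stop with about 0.5 N m (10 N on each prong); over 30 N down or 0.75 N m is forcing it.
- ring_face (a point): centre of the lock ring's top face, on the vessel's axis, 88 mm above the bench; its x is the holder's x, not that of the holes. Knurled steel ring 80 mm across, 18 mm high, 32 mm bore with the white cover in it. Two round blind holes in the face, 8.2 mm across, 11 mm deep, facing each other 50 mm apart: the prongs go in 8 mm, until the cross-piece lies on the face.
- lock_ring (a joint): the ring's turn, rad: 0 fully home at its solid stop, negative short of it (at the start 0.45 to 0.85); clockwise from above (yaw falling) raises it. It stays where left and takes 0.2 N m to turn. Yaw of the line of holes = holder's yaw - this value, but give or take 0.45: that part is not measured, so look, or rest the prongs on the face and swivel till they drop in.
- pot_red: loose specimen pot with a red lid, 52 mm across, 63 mm tall, origin at the centre of its underside; leave it alone
- pot_yellow: the same pot with a yellow lid; leave it alone
- jar: loose amber jar with a white cap, 52 mm across, 75 mm tall, origin at the centre of its underside; leave it alone
Mind the look-alikes: they are no part of the job. There is more than one size of the spanner; the job needs the smallest.

How it is judged:
By the outcome, as a careful person would: the job done as asked, in the order asked, and still so for the second after the job is handed in, with the robot touching nothing.
It also fails if it takes over 67 s, if anything falls off the work surface, if the arm or the gripper's body presses on something with over 40 N, if the wrist force passes 120 N, or if a joint passes its speed limit or range.

## Working session

There is one attempt and no reset: what is moved stays moved. The work goes in short steps, Python scripts to look and compute and a tool call to move; the robot and the scene stay as the last step left them, time stands still between calls to the robot, and variables do not carry over. Pictures are saved under pics/ and viewed, at most 10 in all, crops included, and the job is handed in when it is done.

Besides the shell and the picture viewer there is one more tool, called after "Call:" by a JSON object that holds its "method" and its "body", one argument or row to a line. drive_tool: Moves the arm, as the interface text tells. Its arguments: {"type":"object","properties":{"rows":{"type":"array"},"force":{"type":"number"}},"required":["rows"]}

```bash
mkdir -p pics; cat > h.py <<'E'
import numpy as np, cv2
from scipy.spatial.transform import Rotation as R
from workcell import status, read_camera, workorder, masks_of
def cam(name):
    s=status.read_state(); p=read_camera(name)
    if name=="wrist":
        T=np.eye(4);T[:3,:3]=R.from_rotvec(s["tcp_rot"]).as_matrix();T[:3,3]=s["tool_pos"]
        p["W"]=T@np.array(p["mount"])
    else: p["W"]=np.array(p["world_from_camera"])
    return p
def px2w(p,u,v,z):
    K=np.array(p["intrinsics"]);d=np.linalg.inv(K)@[u,v,1]
    d=p["W"][:3,:3]@[d[0],-d[1],-d[2]];o=p["W"][:3,3]
    return o+d*(z-o[2])/d[2]
def w2px(p,x):
    c=np.linalg.inv(p["W"])@np.append(x,1);c=np.array(p["intrinsics"])@[c[0],-c[1],-c[2]]
    return c[:2]/c[2]
def save(p,f,box=None,k=1):
    im=p["color"][:,:,::-1]
    if box: im=im[box[1]:box[3],box[0]:box[2]]
    cv2.imwrite(f,cv2.resize(im,None,fx=k,fy=k,interpolation=cv2.INTER_CUBIC))
def rect(m):
    c,_=cv2.findContours(m.astype(np.uint8),0,2); return cv2.minAreaRect(max(c,key=cv2.contourArea))
E
python3 - <<'E'
from h import *
print({k:(np.round(v,3).tolist() if not isinstance(v,str) else v) for k,v in status.read_state().items()})
a=cam("top");b=cam("scene")
im=np.hstack([a["color"],b["color"]])[:,:,::-1]
cv2.imwrite("pics/a.png",cv2.resize(a["color"][:,:,::-1],(800,600)));cv2.imwrite("pics/b.png",cv2.resize(b["color"][:,:,::-1],(800,600)))
for nm,p in(("top",a),("scene",b)):
  print(nm,p["W"].round(3).tolist(),p["intrinsics"], p.keys())
  for n in["spanner","spanner_rest","holder","lock_ring","pot_red","pot_yellow","jar"]:
    for r in masks_of(p,n)[:4]: print(n,round(r["score"],2),r["bbox"],np.round(np.hstack([*rect(r["mask"])]),1))
E
```

```text
{'time': 0.0, 'q': [1.139, 0.265, 1.605, 0.0, 1.274, -0.037], 'joint_vel': [0.001, -0.001, -0.001, 0.0, 0.002, -0.0], 'joint_torque': [0.002, -51.51, -36.732, 0.0, 0.012, -0.0], 'tool_pos': [0.259, 0.622, 0.23], 'tcp_rot': [-0.616, -3.08, 0.003], 'wrist_force': [0.036, 0.335, -0.593], 'torque': [0.03, -0.008, -0.013], 'grip_force': 0.0, 'width': 1.004}
top [[0.008, 0.998, -0.062, 0.44], [-1.0, 0.008, -0.002, -0.022], [-0.002, 0.062, 0.998, 1.272], [0.0, 0.0, 0.0, 1.0]] [[421.28205851   0.         256.82814209]
 [  0.         421.28205851 188.37726137]
 [  0.           0.           1.        ]] dict_keys(['color', 'intrinsics', 'world_from_camera', 'shot', 'W'])
spanner 0.95 [165.0, 128.2, 202.0, 166.4] [184.7 150.2  19.2  42.5  47.9]
spanner 0.54 [182.2, 188.8, 194.5, 221.2] [187.5 204.6  10.4  29.2   3. ]
spanner_rest 0.7 [181.5, 188.9, 199.6, 223.0] [194.1 207.5  17.8  33.4  16.7]
spanner_rest 0.66 [270.1, 168.7, 318.0, 214.5] [293.7 192.   44.   43.5  85.6]
holder 0.83 [269.3, 168.0, 317.9, 216.0] [293.5 192.   44.2  44.   84.8]
holder 0.52 [370.0, 198.0, 393.3, 216.1] [380.5 207.
[... 827 characters left out ...]
4.3 177.4  31.4  37.5  78.2]
spanner 0.78 [290.2, 218.1, 341.0, 260.7] [316.5 238.3  35.2  53.6  78. ]
spanner 0.57 [320.5, 186.8, 332.1, 218.0] [326.5 200.5  11.   31.    0. ]
spanner_rest 0.76 [313.0, 202.9, 337.4, 223.2] [333.6 210.8   7.2  15.2  26.6]
holder 0.61 [192.2, 187.5, 248.9, 221.8] [221.1 201.4  50.2  30.2  11.3]
lock_ring 0.72 [206.6, 174.5, 232.8, 192.6] [219.5 182.5  17.   27.   90. ]
lock_ring 0.57 [317.5, 184.0, 333.6, 217.6] [326.3 200.    9.3  33.2   7.6]
pot_red 0.7 [220.9, 239.9, 238.7, 271.3] [231.5 255.   32.   21.   90. ]
pot_yellow 0.63 [384.9, 229.8, 408.4, 261.6] [397.5 246.5  22.8  31.6  18.4]
jar 0.53 [158.0, 160.1, 170.1, 184.3] [163.  171.5  23.   16.   90. ]
```

View pics/a.png

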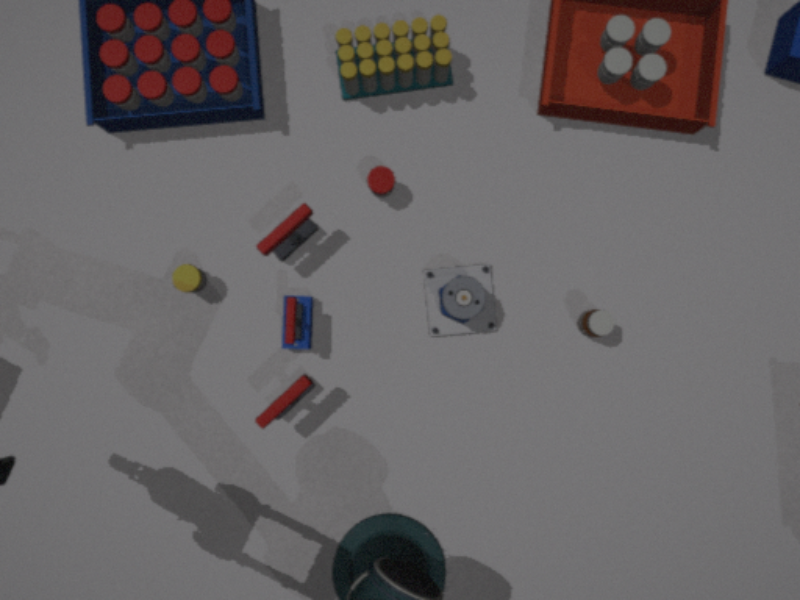

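View pics/b.png

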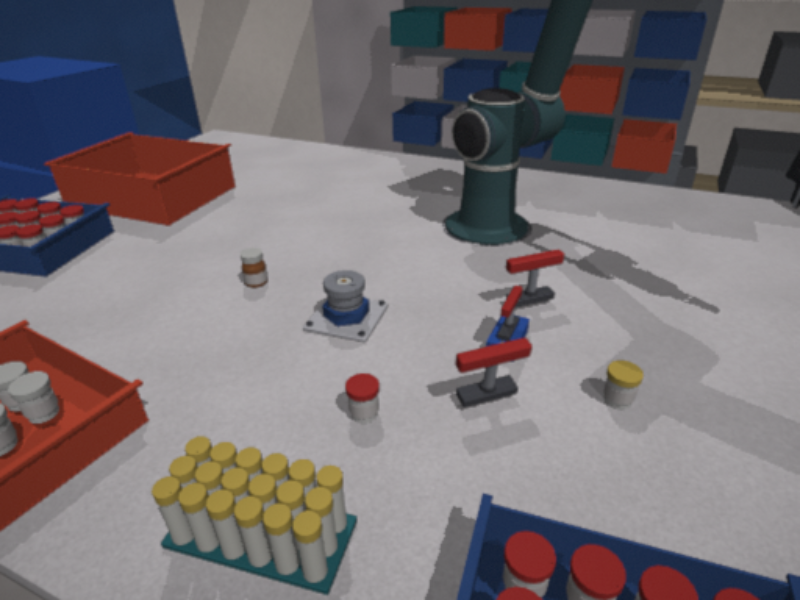

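The top picture shows the smallest spanner in the blue rest at (297,322) in the 800 px view, between two bigger look-alikes at (285,230) and (285,400). The ring is at (463,297), with its holes near (451,293) and (480,285).

```bash
python3 - <<'E'
from h import *
a=cam("top")
r=[m for m in masks_of(a,"spanner")]
def pose(m,z):
    c,(w,h),_=rect(m);bp=cv2.boxPoints(rect(m));
    P=np.array([px2w(a,*q,z) for q in bp]);e=[P[1]-P[0],P[2]-P[1]];l=max(e,key=np.linalg.norm)
    return P.mean(0).round(4),np.linalg.norm(e,axis=1).round(3),np.degrees(np.arctan2(l[1],l[0])).round(1)
# red bar
hsv=cv2.cvtColor(a["color"],cv2.COLOR_RGB2HSV)
red=((hsv[...,0]<8)|(hsv[...,0]>172))&(hsv[...,1]>150)
for nm,box,z in(("mid",(175,180,205,230),.10),("up",(155,120,210,170),.12),("low",(155,230,210,280),.12)):
    m=np.zeros_like(red);m[box[1]:box[3],box[0]:box[2]]=red[box[1]:box[3],box[0]:box[2]]
    print(nm,pose(m,z))
for n,z in(("spanner_rest",.03),("holder",.01),("lock_ring",.088)):
    for q in masks_of(a,n)[:1]: print(n,pose(q["mask"],z))
print("holes",px2w(a,451*.64,293*.64,.088),px2w(a,480*.64,285*.64,.088))
s=status.read_state();print(R.from_rotvec(s["tcp_rot"]).as_matrix().round(3))
w=cam("wrist");print(np.array(w["mount"]).round(3).tolist(),w["intrinsics"])
E
```

```text
mid (array([0.4657, 0.1776, 0.1   ]), array([0.078, 0.015]), np.float64(-1.5))
up (array([0.6812, 0.2396, 0.12  ]), array([0.08 , 0.022]), np.float64(-48.6))Traceback (most recent call last):
  File "<stdin>", line 13, in <module>
  File "<stdin>", line 5, in pose
  File "h.py", line 23, in rect
    c,_=cv2.findContours(m.astype(np.uint8),0,2); return cv2.minAreaRect(max(c,key=cv2.contourArea))
                                                                         ~~~^^^^^^^^^^^^^^^^^^^^^^^
ValueError: max() iterable argument is empty
```

```bash
python3 - <<'E'
from h import *
a=cam("top")
def pose(m,z):
    bp=cv2.boxPoints(rect(m))
    P=np.array([px2w(a,*q,z) for q in bp]);e=[P[1]-P[0],P[2]-P[1]];l=max(e,key=np.linalg.norm)
    return P.mean(0).round(4),np.linalg.norm(e,axis=1).round(3),np.degrees(np.arctan2(l[1],l[0])).round(1)
c=a["color"].astype(int);red=(c[...,0]>70)&(c[...,0]>1.8*c[...,1])&(c[...,0]>1.8*c[...,2])
n,L,S,C=cv2.connectedComponentsWithStats(red.astype(np.uint8))
for i in range(1,n):
    if S[i,4]>60 and 150<C[i,0]<230 and 110<C[i,1]<290: print("red",C[i].round(1),S[i,4],pose(L==i,.102),pose(L==i,.15)[0])
for n,z in(("spanner_rest",.03),("holder",.01),("lock_ring",.088)):
    for q in masks_of(a,n)[:1]: print(n,pose(q["mask"],z))
print("holes",px2w(a,451*.64,293*.64,.088),px2w(a,480*.64,285*.64,.088))
s=status.read_state();print(R.from_rotvec(s["tcp_rot"]).as_matrix().round(3).tolist())
w=cam("wrist");print(np.array(w["mount"]).round(3).tolist(),w["intrinsics"])
E
```

```text
red [163.6 125.6] 275 (array([0.6884, 0.2431, 0.102 ]), array([0.106, 0.021]), np.float64(-46.9)) [0.6782 0.2322 0.15  ]
red [185.5 204.8] 140 (array([0.4657, 0.1781, 0.102 ]), array([0.078, 0.013]), np.float64(-2.5)) [0.4647 0.1699 0.15  ]
red [212.  281.6] 308 (array([0.2563, 0.1014, 0.102 ]), array([0.106, 0.022]), np.float64(-46.8)) [0.2639 0.0963 0.15  ]
spanner_rest (array([0.4642, 0.1778, 0.03  ]), array([0.099, 0.056]), np.float64(-1.6))
holder (array([ 0.5103, -0.131 ,  0.01  ]), array([0.134, 0.132]), np.float64(-83.2))
lock_ring (array([ 0.5104, -0.1278,  0.088 ]), array([0.072, 0.077]), np.float64(-153.4))
holes [ 0.51745778 -0.10907501  0.088     ] [ 0.53234076 -0.16131498  0.088     ]
[[-0.923, 0.385, 0.0], [0.385, 0.923, -0.0], [-0.0, -0.0, -1.0]]
[[0.001, 0.964, 0.265, 0.066], [1.0, -0.001, 0.0, 0.001], [0.001, 0.265, -0.964, -0.143], [0.0, 0.0, 0.0, 1.0]] [[275.10674326   0.         253.79523152]
 [  0.         275.10674326 192.07775716]
 [  0.           0.           1.        ]]
```

The large spanners seem to have moved between shots, so I'll check that before moving.

```bash
python3 - <<'E'
from h import *
for k in range(3):
    a=cam("top");c=a["color"].astype(int);red=(c[...,0]>70)&(c[...,0]>1.8*c[...,1])&(c[...,0]>1.8*c[...,2])
    n,L,S,C=cv2.connectedComponentsWithStats(red.astype(np.uint8))
    print(status.read_state()["time"],[(C[i].round(0).tolist(),S[i,4]) for i in range(1,n) if S[i,4]>60 and C[i,1]>90])
b=cam("scene")
cv2.imwrite("pics/c.png",np.hstack([cv2.resize(p["color"][:,:,::-1],(400,300)) for p in (a,b)]))
E
```

```text
1.2 [([244.0, 115.0], np.int32(224)), ([164.0, 126.0], np.int32(281)), ([185.0, 205.0], np.int32(139)), ([212.0, 282.0], np.int32(308))]
1.25 [([243.0, 115.0], np.int32(225)), ([163.0, 126.0], np.int32(274)), ([186.0, 205.0], np.int32(140)), ([212.0, 281.0], np.int32(312))]
1.3 [([244.0, 115.0], np.int32(224)), ([164.0, 126.0], np.int32(276)), ([186.0, 205.0], np.int32(141)), ([212.0, 282.0], np.int32(319))]
```

View pics/c.png

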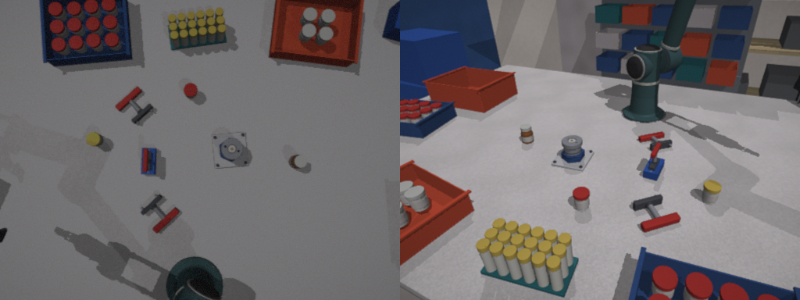

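The look-alikes only toppled and now lie still, clear of the job. I'm moving above the spanner.

Call:
{"method": "drive_tool", "body": {
  "rows": [
    [0, 0, 0, -0.0259, -0.0236, 0.0043, 1],
    [0, 0, 0, -0.0259, -0.0236, 0.0043, 1],
    [0, 0, 0, -0.0259, -0.0236, 0.0043, 1],
    [0, 0, 0, -0.0259, -0.0236, 0.0043, 1],
    [0, 0, 0, -0.0259, -0.0236, 0.0043, 1],
    [0, 0, 0, -0.0259, -0.0236, 0.0043, 1],
    [0, 0, 0, -0.0259, -0.0236, 0.0043, 1],
    [0, 0, 0, -0.0259, -0.0236, 0.0043, 1]
  ]
}}

```text
time: 2.02
tool_pos: [0.3787, 0.3676, 0.1969]
tcp_rot: [0.615, 3.08, 0.001]
wrist_force: [0.8, 0.5, -0.6]
width: 1.001
grip_force: 0.0
```

Call:
{"method": "drive_tool", "body": {
  "rows": [
    [0, 0, 0, -0.0259, -0.0236, 0.0043, 1],
    [0, 0, 0, -0.0259, -0.0236, 0.0043, 1],
    [0, 0, 0, -0.0259, -0.0236, 0.0043, 1],
    [0, 0, 0, -0.0259, -0.0236, 0.0043, 1],
    [0, 0, 0, -0.0259, -0.0236, 0.0043, 1],
    [0, 0, 0, -0.0259, -0.0236, 0.0043, 1],
    [0, 0, -6.9, 0, 0, 0, 1],
    [0, 0, -6.9, 0, 0, 0, 1]
  ]
}}

```text
time: 2.68
tool_pos: [0.4679, 0.1764, 0.1709]
tcp_rot: [-0.239, -3.132, 0.0]
wrist_force: [0.5, 0.4, 0.9]
width: 1.004
grip_force: 0.0
```

Call:
{"method": "drive_tool", "body": {
  "rows": [
    [0, 0, -6.9, 0, 0, 0, 1],
    [0, 0, 0, 0, 0, 0, 1],
    [0, 0, 0, 0, 0, 0, 1],
    [0, 0, 0, 0, 0, 0, 1]
  ]
}}

```text
time: 3.02
tool_pos: [0.4672, 0.1788, 0.1712]
tcp_rot: [0.057, 3.141, 0.0]
wrist_force: [0.4, -0.5, 0.2]
width: 1.004
grip_force: 0.0
```

```bash
cat >> h.py <<'E'
def tool():
    s=status.read_state();M=R.from_rotvec(s["tcp_rot"]).as_matrix()
    print("t",round(s["time"],2),"pos",np.round(s["tool_pos"],4),"yawY",np.degrees(np.arctan2(M[1,1],M[0,1])).round(2),"zax",M[:,2].round(4),"q",np.round(s["q"],3),"F",np.round(s["wrist_force"],1),"T",np.round(s["torque"],2),"w",np.round(s["width"],3),"g",np.round(s["grip_force"],1)); return s,M
def pose(a,m,z):
    bp=cv2.boxPoints(rect(m))
    P=np.array([px2w(a,*q,z) for q in bp]);e=[P[1]-P[0],P[2]-P[1]];l=max(e,key=np.linalg.norm)
    return P.mean(0).round(4),np.linalg.norm(e,axis=1).round(4),np.degrees(np.arctan2(l[1],l[0])).round(1)
E
python3 - <<'E'
from h import *
tool()
a=cam("wrist");c=a["color"].astype(int);red=(c[...,0]>60)&(c[...,0]>1.8*c[...,1])&(c[...,0]>1.8*c[...,2])
n,L,S,C=cv2.connectedComponentsWithStats(red.astype(np.uint8))
for i in range(1,n):
    if S[i,4]>300: print("red",C[i].round(1),S[i,4],pose(a,L==i,.102))
for q in masks_of(a,"spanner_rest")[:2]: print("rest",q["score"],q["bbox"],pose(a,q["mask"],.03))
save(a,"pics/d.png",k=1.5)
E
```

```text
t 3.02 pos [0.4672 0.1788 0.1712] yawY 87.93 zax [ 2.e-04  1.e-04 -1.e+00] q [ 0.316 -0.021  2.037 -0.     1.126 -1.219] F [ 0.4 -0.5  0.2] T [-0.05 -0.02  0.03] w 1.004 g 0.0
red [254.  197.9] 1801 (array([0.4678, 0.1787, 0.102 ]), array([0.0146, 0.0818]), np.float64(-1.5))
rest 0.77 [225.6, 134.8, 278.5, 225.1] (array([0.4662, 0.1786, 0.03  ]), array([0.0495, 0.0996]), np.float64(-0.7))
```

View pics/d.png

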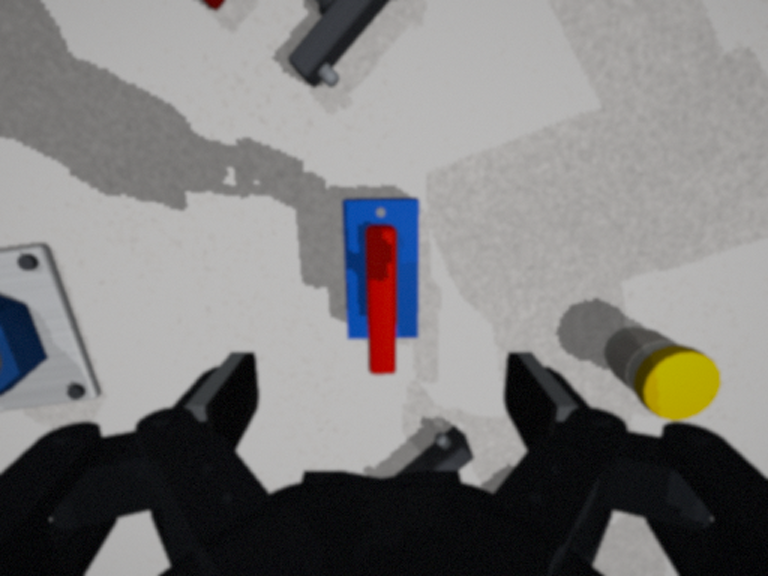

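The wrist view shows the bar centred at (381,300) of 768, lined up with the fingers and with clear room. I'm grasping it.

Call:
{"method": "drive_tool", "body": {
  "rows": [
    [0, 0, -0.6, -0.0006, 0, 0.0162, 1],
    [0, 0, 0, 0, 0, 0.0162, 1],
    [0, 0, 0, 0, 0, 0.0162, 1],
    [0, 0, 0, 0, 0, 0.0162, 1],
    [0, 0, 0, 0, 0, 0.0162, 1],
    [0, 0, 0, 0, 0, 0.0162, 1],
    [0, 0, 0, 0, 0, 0, 1],
    [0, 0, 0, 0, 0, 0, 1]
  ]
}}

```text
time: 3.78
tool_pos: [0.4668, 0.1785, 0.0731]
tcp_rot: [-0.037, -3.139, 0.001]
wrist_force: [0.0, 0.3, -0.2]
width: 1.0
grip_force: 0.0
```

Call:
{"method": "drive_tool", "body": {
  "rows": [
    [0, 0, 0, 0, 0, 0, 0],
    [0, 0, 0, 0, 0, 0, 0],
    [0, 0, 0, 0, 0, 0, 0],
    [0, 0, 0, 0, 0, 0, 0],
    [0, 0, 0, 0, 0, 0, 0],
    [0, 0, 0, 0, 0, 0, 0],
    [0, 0, 0, 0, 0, 0, 0],
    [0, 0, 0, 0, 0, 0, 0]
  ],
  "force": 100
}}

```text
time: 4.45
tool_pos: [0.4684, 0.1789, 0.0746]
tcp_rot: [0.036, 3.14, 0.001]
wrist_force: [-0.8, 0.3, 4.9]
width: 0.168
grip_force: 98.2
```

```bash
python3 -c "
from h import *
tool()"
```

```text
t 4.45 pos [0.4684 0.1789 0.0746] yawY 88.67 zax [ 1.2e-03  6.0e-04 -1.0e+00] q [ 0.315  0.092  2.119  0.     0.929 -1.233] F [-0.8  0.3  4.9] T [ 0.07  0.12 -0.03] w 0.168 g 98.2
```

Call:
{"method": "drive_tool", "body": {
  "rows": [
    [0, 0, 0, 0, 0, -0.02, 0],
    [0, 0, 0, 0, 0, -0.03, 0],
    [0, 0, 0, 0, 0, -0.03, 0],
    [0, 0, 0, 0, 0, -0.03, 0],
    [0, 0, 0, 0, 0, -0.006, 0],
    [0, 0, 0, -0.003, -0.015, 0, 0],
    [0, 0, 0, -0.0069, -0.0375, 0, 0],
    [0, 0, 0, -0.0069, -0.0375, 0, 0]
  ]
}}

```text
time: 5.12
tool_pos: [0.4817, 0.0881, 0.1885]
tcp_rot: [-0.031, -3.14, 0.0]
wrist_force: [0.8, -1.5, -2.3]
width: 0.163
grip_force: 98.2
```

Call:
{"method": "drive_tool", "body": {
  "rows": [
    [0, 0, 0, -0.0069, -0.0375, 0, 0],
    [0, 0, 0, -0.0069, -0.0375, 0, 0],
    [0, 0, 0, -0.0069, -0.0375, 0, 0],
    [0, 0, 0, -0.0069, -0.0375, 0, 0],
    [0, 0, 0, -0.0069, -0.0375, 0, 0],
    [0, 0, 0, -0.0069, -0.0375, 0, 0],
    [0, 0, 0, -0.0069, -0.0375, 0, 0],
    [0, 0, 0, -0.0039, -0.0225, 0, 0]
  ]
}}

```text
time: 5.78
tool_pos: [0.5274, -0.2014, 0.1878]
tcp_rot: [-0.039, -3.139, 0.001]
wrist_force: [0.7, -0.2, -2.6]
width: 0.166
grip_force: 98.3
```

Call:
{"method": "drive_tool", "body": {
  "rows": [
    [0, 0, 6.7, 0, 0, 0, 0],
    [0, 0, 6.7, 0, 0, 0, 0],
    [0, 0, 6.7, 0, 0, 0, 0],
    [0, 0, 6.7, 0, 0, 0, 0],
    [0, 0, 6.7, 0, 0, 0, 0],
    [0, 0, 6.7, 0, 0, 0, 0],
    [0, 0, 6.7, 0, 0, 0, 0],
    [0, 0, 6.7, 0, 0, 0, 0]
  ]
}}

```text
time: 6.45
tool_pos: [0.5269, -0.1975, 0.1875]
tcp_rot: [-1.455, -2.78, 0.001]
wrist_force: [-0.5, -0.4, -2.8]
width: 0.17
grip_force: 98.4
```

Call:
{"method": "drive_tool", "body": {
  "rows": [
    [0, 0, 6.7, 0, 0, 0, 0],
    [0, 0, 6.7, 0, 0, 0, 0],
    [0, 0, 6.7, 0, 0, 0, 0],
    [0, 0, 0, 0, 0, 0, 0],
    [0, 0, 0, 0, 0, 0, 0],
    [0, 0, 0, 0, 0, 0, 0]
  ]
}}

```text
time: 6.95
tool_pos: [0.5276, -0.1977, 0.1887]
tcp_rot: [-1.908, -2.493, 0.001]
wrist_force: [-0.1, 0.2, -1.8]
width: 0.169
grip_force: 98.4
```

```bash
python3 - <<'E'
from h import *
tool()
a=cam("wrist")
for q in masks_of(a,"lock_ring")[:2]: print("ring",q["score"],q["bbox"],pose(a,q["mask"],.088),pose(a,q["mask"],.079))
u=w2px(a,[.511,-.130,.088]);print(u)
u=u.astype(int);b=[max(0,u[0]-75),max(0,u[1]-56),u[0]+75,u[1]+56];print(b)
save(a,"pics/e.png",b,5); np.savez("e.npz",c=a["color"],W=a["W"],K=a["intrinsics"])
E
```

```text
t 6.95 pos [ 0.5276 -0.1977  0.1887] yawY 15.15 zax [-1.7e-03  6.0e-04 -1.0e+00] q [-0.403  0.086  1.892 -0.     1.165 -0.667] F [-0.1  0.2 -1.8] T [0.05 0.04 0.  ] w 0.169 g 98.4
ring 0.59 [213.2, 66.1, 305.3, 158.5] (array([ 0.5132, -0.1316,  0.088 ]), array([0.0738, 0.0771]), np.float64(-62.4)) (array([ 0.5133, -0.1316,  0.079 ]), array([0.0765, 0.08  ]), np.float64(-62.4))
[254.65076865 113.16095869]
[np.int64(179), np.int64(57), np.int64(329), np.int64(169)]
```

View pics/e.png

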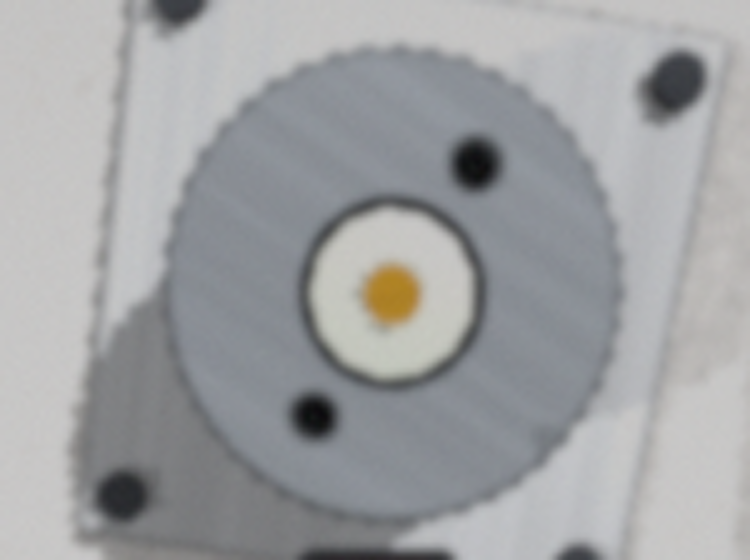

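The ring shows clearly, with its holes at crop (476,163) and (314,416) and the bore at (394,292). I'll refine those by centroid.

```bash
python3 - <<'E'
from h import *
d=np.load("e.npz");a=dict(W=d["W"],intrinsics=d["K"]);g=cv2.cvtColor(d["c"],cv2.COLOR_RGB2GRAY).astype(float)
P=[]
for u,v in((476,163),(314,416)):
    u,v=u/5-.4+179,v/5-.4+57
    for _ in range(5):
        V,U=np.mgrid[int(round(v))-7:int(round(v))+8,int(round(u))-7:int(round(u))+8]
        w=np.clip(90-g[V,U],0,None)*(np.hypot(U-u,V-v)<6.5); u,v=(U*w).sum()/w.sum(),(V*w).sum()/w.sum()
    P.append(px2w(a,u,v,.088));print(u,v,P[-1])
e=P[0]-P[1];print("dist",np.linalg.norm(e),"mid",(P[0]+P[1])/2,"yaw",np.degrees(np.arctan2(e[1],e[0])))
c=d["c"].astype(int);V,U=np.mgrid[:384,:512];m=(c[...,2]>165)&(np.hypot(U-257.5,V-115)<20)|((c[...,0]>c[...,2]+60)&(np.hypot(U-257.5,V-115)<10))
print("cover",px2w(a,U[m].mean(),V[m].mean(),.088),m.sum())
s,M=tool();mid=(P[0]+P[1])/2
print("tool shift",M.T@(mid-s["tool_pos"]))
E
```

```text
273.61604664075514 89.48556357579123 [ 0.52127069 -0.1075674   0.088     ]
241.45365025466893 139.74363327674024 [ 0.50573937 -0.15453837  0.088     ]
dist 0.04947215830528223 mid [ 0.51350503 -0.13105289  0.088     ] yaw 71.70312523713062
cover [ 0.51344102 -0.13096867  0.088     ] 745
t 7.05 pos [ 0.5279 -0.1978  0.1893] yawY 15.08 zax [-8.e-04  3.e-04 -1.e+00] q [-0.403  0.086  1.891 -0.     1.166 -0.666] F [-0.2  0.2 -2.5] T [-0.04 -0.07 -0.04] w 0.17 g 98.4
tool shift [0.0681326  0.00352124 0.10131183]
```

Call:
{"method": "drive_tool", "body": {
  "rows": [
    [0, 0, 0, 0.0227, 0.0012, 0, 0],
    [0, 0, 0, 0.0227, 0.0012, 0, 0],
    [0, 0, 0, 0.0227, 0.0011, 0, 0],
    [0, 0, 6.7, 0, 0, 0, 0],
    [0, 0, 6.7, 0, 0, 0, 0],
    [0, 0, 6.7, 0, 0, 0, 0],
    [0, 0, 6.7, 0, 0, 0, 0],
    [0, 0, 6.6, 0, 0, 0, 0]
  ]
}}

```text
time: 7.72
tool_pos: [0.514, -0.131, 0.1899]
tcp_rot: [2.552, 1.832, 0.0]
wrist_force: [-0.3, 0.3, -2.5]
width: 0.166
grip_force: 98.4
```

Call:
{"method": "drive_tool", "body": {
  "rows": [
    [0, 0, 0, 0, 0, 0.014, 0],
    [0, 0, 0, 0, 0, 0.014, 0],
    [0, 0, 0, 0, 0, 0.01, 0],
    [0, 0, 0, 0, 0, 0.004, 0],
    [0, 0, 0, 0, 0, 0, 0],
    [0, 0, 0, 0, 0, 0, 0],
    [0, 0, 0, 0, 0, 0, 0]
  ],
  "force": 120
}}

```text
time: 8.3
tool_pos: [0.5146, -0.1314, 0.1487]
tcp_rot: [2.547, 1.837, 0.001]
wrist_force: [0.7, -0.3, -2.1]
width: 0.162
grip_force: 120.3
```

```bash
python3 - <<'E'
from h import *
s,M=tool();a=cam("wrist")
u=w2px(a,[.5135,-.1311,.088]);print(u)
print([w2px(a,p) for p in ([.52127,-.10757,.088],[.50574,-.15454,.088])])
save(a,"pics/f.png",[157,90,357,240],4); np.savez("f.npz",c=a["color"],W=a["W"],K=a["intrinsics"])
E
```

```text
t 8.3 pos [ 0.5146 -0.1314  0.1487] yawY -18.41 zax [ 1.3e-03 -4.0e-04 -1.0e+00] q [-0.297  0.06   1.999 -0.     1.082  0.024] F [ 0.7 -0.3 -2.1] T [ 0.    0.04 -0.03] w 0.162 g 120.3
[250.88401457 206.44245026]
[array([250.73421875, 175.23158697]), array([251.00107315, 235.69562446])]
```

View pics/f.png

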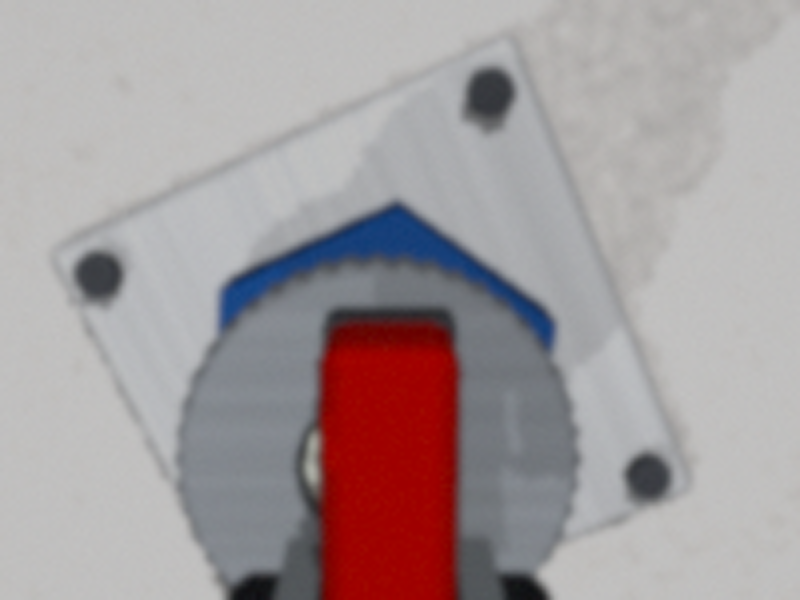

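The ring's centre shows about 2 mm to the left of the cross-piece (crop columns 379 and 391). I'll measure that and the lengthwise offset numerically.

```bash
python3 - <<'E'
from h import *
d=np.load("f.npz");a=dict(W=d["W"],intrinsics=d["K"]);g=cv2.cvtColor(d["c"],cv2.COLOR_RGB2GRAY).astype(float)
# cross-piece front: dark strip, crop rows 312-320 -> img rows ~168-170
for v in(168,169,170): print(v,g[v,234:276].astype(int))
print("col",[ (u,g[150:175,u].astype(int).tolist()) for u in(248,254,260)])
for v in(196,200,204,208): print(v,g[v,196:210].astype(int),g[v,296:308].astype(int))
s,M=tool()
def t(u,v,z): return (M.T@(px2w(a,u,v,z)-s["tool_pos"])).round(4)
for z in(.0965+.02,.0965+.019): print("cross L,R,front",t(157+(327)/4-.4,169,z),t(157+455/4-.4,169,z),t(254,90+310/4-.4,z))
# ring: points on rim in crop, fit circle in tool plane (top-face rim)
pts=[(180,455),(578,455),(187,400),(571,400),(215,345),(545,345),(250,305),(510,305),(320,268),(440,265),(380,258)]
Q=np.array([t(157+u/4-.4,90+v/4-.4,.088)[:2] for u,v in pts])
A=np.c_[2*Q,np.ones(len(Q))];x=np.linalg.lstsq(A,(Q**2).sum(1),rcond=None)[0];print("ring c",x[:2],"r",np.sqrt(x[2]+x[:2]@x[:2]),(np.hypot(*(Q-x[:2]).T)*1e3).round(1))
E
```

```text
168 [137 136 135 129 109  83  64  50  49  50  47  48  49  47  46  48  48  47
  46  46  47  44  46  48  46  47  43  44  46  46  47  48  49  50  58  77
 102 114 120 121 120 120]
169 [138 138 136 125  99  69  52  46  46  47  45  43  44  43  43  45  44  46
  43  45  42  45  45  45  44  46  43  45  44  44  47  49  46  49  49  67
  89 109 120 121 123 122]
170 [138 139 135 120  90  63  53  50  50  49  44  47  47  44  44  46  46  46
  45  40  44  46  45  45  45  44  44  44  46  44  45  48  50  51  52  58
  82 108 118 122 122 123]
col [(248, [55, 56, 56, 62, 69, 80, 96, 110, 121, 130, 133, 132, 131, 130, 129, 123, 102, 72, 46, 43, 44, 35, 35, 35, 32]), (254, [58, 56, 61, 63, 70, 79, 90, 103, 114, 117, 118, 118, 118, 116, 116, 110, 94, 64, 47, 42, 44, 40, 32, 34, 39]), (260, [58, 56, 62, 63, 69, 77, 89, 101, 112, 115, 119, 119, 118, 116, 115, 108, 94, 65, 43, 43, 44, 40, 35, 33, 36])]
196 [186 185 186 184 176 157 134 129 134 137 137 138 138 137] [119 118 117 117 130 153 171 178 182 182 183 183]
200 [182 188 186 185 176 153 135 133 135 137 137 136 137 136] [120 121 118 118 126 151 171 179 180 180 180 181]
204 [163 168 179 179 161 135 125 129 135 135 137 135 134 134] [117 119 117 115 109 121 149 169 176 179 179 178]
208 [182 167 159 167 170 158 139 132 134 135 135 135 135 133] [122 121 120 119 128 152 171 175 176 177 177 179]
t 8.35 pos [ 0.5147 -0.1314  0.1488] yawY -18.41 zax [ 1.6e-03 -5.0e-04 -1.0e+00] q [-0.297  0.059  1.999  0.     1.082  0.024] F [ 0.9 -0.2 -2.9] T [-0.01 -0.   -0.02] w 0.167 g 120.3
cross L,R,front [ 0.0348 -0.0091  0.0323] [0.0348 0.0116 0.0324] [0.036  0.001  0.0323]
cross L,R,front [ 0.0346 -0.0091  0.0333] [0.0346 0.0116 0.0334] [0.0359 0.001  0.0333]
ring c [ 0.00209503 -0.00087141] r 0.038479524313888666 [38.7 38.5 38.6 38.4 38.1 38.3 38.4 38.5 38.3 39.  38.5]
```

Correcting by 2.2 mm sideways and descending gently.

Call:
{"method": "drive_tool", "body": {
  "rows": [
    [0, 0, 0, 0, -0.0022, 0, 0],
    [0, 0, 0, 0, 0, 0.003, 0],
    [0, 0, 0, 0, 0, 0.003, 0],
    [0, 0, 0, 0, 0, 0.001, 0],
    [0, 0, 0, 0, 0, 0.001, 0],
    [0, 0, 0, 0, 0, 0.001, 0],
    [0, 0, 0, 0, 0, 0, 0],
    [0, 0, 0, 0, 0, 0, 0]
  ]
}}

```text
time: 9.02
tool_pos: [0.512, -0.1307, 0.1388]
tcp_rot: [2.548, 1.837, -0.0]
wrist_force: [0.8, -1.1, -2.7]
width: 0.165
grip_force: 120.4
```

Call:
{"method": "drive_tool", "body": {
  "rows": [
    [0, 0, 0, 0, 0, 0.0005, 0],
    [0, 0, 0, 0, 0, 0.0005, 0],
    [0, 0, 0, 0, 0, 0, 0],
    [0, 0, 0, 0, 0, 0, 0]
  ]
}}

```text
time: 9.35
tool_pos: [0.5121, -0.1307, 0.138]
tcp_rot: [2.548, 1.837, 0.0]
wrist_force: [0.2, -0.6, -2.6]
width: 0.161
grip_force: 120.4
```

```bash
python3 -c "
from h import *
tool()"
```

```text
t 9.35 pos [ 0.5121 -0.1307  0.138 ] yawY -18.41 zax [ 5.e-04 -4.e-04 -1.e+00] q [-0.297  0.066  2.013 -0.     1.062  0.025] F [ 0.2 -0.6 -2.6] T [-0.31 -0.12  0.01] w 0.161 g 120.4
```

Call:
{"method": "drive_tool", "body": {
  "rows": [
    [0, 0, 0, 0, 0, 0.0007, 0],
    [0, 0, 0, 0, 0, 0.0007, 0],
    [0, 0, 0, 0, 0, 0.0006, 0],
    [0, 0, 0, 0, 0, 0, 0],
    [0, 0, 0, 0, 0, 0, 0]
  ]
}}

```text
time: 9.77
tool_pos: [0.512, -0.1307, 0.1359]
tcp_rot: [2.548, 1.837, 0.0]
wrist_force: [1.0, -1.1, -2.8]
width: 0.162
grip_force: 120.5
```

```bash
python3 -c "
from h import *
tool()"
```

```text
t 9.77 pos [ 0.512  -0.1307  0.1359] yawY -18.42 zax [ 3.e-04 -3.e-04 -1.e+00] q [-0.297  0.068  2.015 -0.     1.058  0.025] F [ 1.  -1.1 -2.8] T [-0.46 -0.19  0.02] w 0.162 g 120.5
```

Call:
{"method": "drive_tool", "body": {
  "rows": [
    [0, 0, 0, 0, 0, 0.0008, 0],
    [0, 0, 0, 0, 0, 0.0008, 0],
    [0, 0, 0, 0, 0, 0.0006, 0],
    [0, 0, 0, 0, 0, 0, 0],
    [0, 0, 0, 0, 0, 0, 0]
  ]
}}

```text
time: 10.18
tool_pos: [0.512, -0.1306, 0.1336]
tcp_rot: [2.548, 1.837, 0.0]
wrist_force: [0.8, -3.0, -1.7]
width: 0.167
grip_force: 120.5
```

Call:
{"method": "drive_tool", "body": {
  "rows": [
    [0, 0, 0, 0, 0, 0.0005, 0],
    [0, 0, 0, 0, 0, 0.0004, 0],
    [0, 0, 0, 0, 0, 0, 0],
    [0, 0, 0, 0, 0, 0, 0]
  ]
}}

```text
time: 10.52
tool_pos: [0.512, -0.1306, 0.1329]
tcp_rot: [2.548, 1.837, 0.0]
wrist_force: [1.1, -3.9, -1.3]
width: 0.164
grip_force: 120.6
```

```bash
python3 -c "
from h import *
tool()"
```

```text
t 10.52 pos [ 0.512  -0.1306  0.1329] yawY -18.42 zax [ 3.e-04 -3.e-04 -1.e+00] q [-0.297  0.072  2.018 -0.     1.052  0.025] F [ 1.1 -3.9 -1.3] T [-0.58 -0.21  0.04] w 0.164 g 120.6
```

Call:
{"method": "drive_tool", "body": {
  "rows": [
    [0, 0, 0, -0.0003, 0, 0.0003, 0],
    [0, 0, 0, 0, 0, 0.0003, 0],
    [0, 0, 0, 0, 0, 0, 0],
    [0, 0, 0, 0, 0, 0, 0]
  ]
}}

```text
time: 10.85
tool_pos: [0.512, -0.1308, 0.1327]
tcp_rot: [2.548, 1.837, 0.001]
wrist_force: [0.3, -1.1, 3.1]
width: 0.162
grip_force: 121.3
```

Call:
{"method": "drive_tool", "body": {
  "rows": [
    [0, 0, 0, 0, 0, 0.0003, 0],
    [0, 0, 0, 0, 0, 0, 0],
    [0, 0, 0, 0, 0, 0, 0]
  ]
}}

```text
time: 11.1
tool_pos: [0.5121, -0.1308, 0.1327]
tcp_rot: [2.548, 1.837, 0.001]
wrist_force: [-0.9, -1.6, 5.3]
width: 0.164
grip_force: 121.7
```

```bash
python3 -c "
from h import *
tool()"
```

```text
t 11.1 pos [ 0.5121 -0.1308  0.1327] yawY -18.42 zax [ 6.e-04 -1.e-04 -1.e+00] q [-0.297  0.072  2.018  0.     1.051  0.024] F [-0.9 -1.6  5.3] T [-0.34  0.19 -0.03] w 0.164 g 121.7
```

The prongs are seated: it stopped at z = 0.1327 with a gentle down load. I'm starting the turn.

Call:
{"method": "drive_tool", "body": {
  "rows": [
    [0, 0, 1.5, 0, 0, 0, 0],
    [0, 0, 2, 0, 0, 0, 0],
    [0, 0, 2, 0, 0, 0, 0],
    [0, 0, 2, 0, 0, 0, 0],
    [0, 0, 2, 0, 0, 0, 0],
    [0, 0, 0, 0, 0, 0, 0]
  ]
}}

```text
time: 11.6
tool_pos: [0.5124, -0.1309, 0.1327]
tcp_rot: [2.691, 1.618, 0.001]
wrist_force: [-0.3, -1.8, 4.9]
width: 0.166
grip_force: 121.6
```

```bash
python3 -c "
from h import *
tool()"
```

```text
t 11.6 pos [ 0.5124 -0.1309  0.1327] yawY -27.96 zax [ 1.3e-03 -4.0e-04 -1.0e+00] q [-0.297  0.072  2.018 -0.     1.05   0.191] F [-0.3 -1.8  4.9] T [-0.4   0.09  0.01] w 0.166 g 121.6
```

Call:
{"method": "drive_tool", "body": {
  "rows": [
    [0, 0, 2, 0, 0, 0, 0],
    [0, 0, 2, 0, 0, 0, 0],
    [0, 0, 2, 0, 0, 0, 0],
    [0, 0, 2, 0, 0, 0, 0]
  ]
}}

```text
time: 11.93
tool_pos: [0.5124, -0.131, 0.1327]
tcp_rot: [2.797, 1.427, 0.002]
wrist_force: [-0.1, -1.2, 5.9]
width: 0.164
grip_force: 121.6
```

```bash
python3 - <<'E'
from h import *
s,M=tool();a=cam("wrist");save(a,"pics/g.png",[157,90,357,240],4);tool()
E
```

```text
t 11.93 pos [ 0.5124 -0.131   0.1327] yawY -35.93 zax [ 1.3e-03 -5.0e-04 -1.0e+00] q [-0.297  0.072  2.018 -0.     1.05   0.33 ] F [-0.1 -1.2  5.9] T [-0.37  0.02  0.24] w 0.164 g 121.6
t 11.98 pos [ 0.5124 -0.1309  0.1327] yawY -36.04 zax [ 1.3e-03 -5.0e-04 -1.0e+00] q [-0.297  0.072  2.018 -0.     1.05   0.332] F [-0.2 -2.6  5.8] T [-0.36  0.02  0.06] w 0.164 g 121.6
```

View pics/g.png

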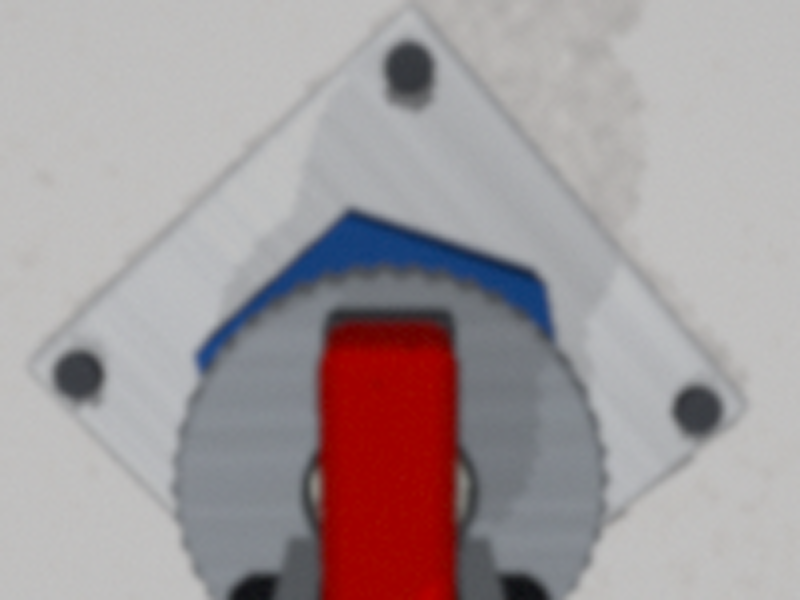

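The spanner is centred and lying on the ring face, and the moving torque is about 0.24 N m, so the ring is turning. I'm continuing.

Call:
{"method": "drive_tool", "body": {
  "rows": [
    [0, 0, 2, 0, 0, 0, 0],
    [0, 0, 2, 0, 0, 0, 0],
    [0, 0, 2, 0, 0, 0, 0],
    [0, 0, 2, 0, 0, 0, 0]
  ]
}}

```text
time: 12.32
tool_pos: [0.5124, -0.131, 0.1327]
tcp_rot: [2.89, 1.229, 0.002]
wrist_force: [0.0, -1.3, 4.4]
width: 0.164
grip_force: 121.5
```

```bash
python3 -c "
from h import *
tool()"
```

```text
t 12.32 pos [ 0.5124 -0.131   0.1327] yawY -43.93 zax [ 1.4e-03 -5.0e-04 -1.0e+00] q [-0.297  0.072  2.018 -0.     1.05   0.47 ] F [ 0.  -1.3  4.4] T [-0.35 -0.05  0.22] w 0.164 g 121.5
```

Call:
{"method": "drive_tool", "body": {
  "rows": [
    [0, 0, 1.5, 0, 0, 0, 0],
    [0, 0, 1.5, 0, 0, 0, 0],
    [0, 0, 1.5, 0, 0, 0, 0],
    [0, 0, 1.5, 0, 0, 0, 0]
  ]
}}

```text
time: 12.65
tool_pos: [0.5124, -0.1309, 0.1327]
tcp_rot: [2.95, 1.076, 0.002]
wrist_force: [0.4, -1.7, 5.6]
width: 0.169
grip_force: 121.5
```

```bash
python3 -c "
from h import *
tool()"
```

```text
t 12.65 pos [ 0.5124 -0.1309  0.1327] yawY -49.91 zax [ 1.5e-03 -5.0e-04 -1.0e+00] q [-0.297  0.072  2.018 -0.     1.05   0.574] F [ 0.4 -1.7  5.6] T [-0.46 -0.05  0.25] w 0.169 g 121.5
```

Call:
{"method": "drive_tool", "body": {
  "rows": [
    [0, 0, 1.0, 0, 0, 0, 0],
    [0, 0, 1.0, 0, 0, 0, 0],
    [0, 0, 1.0, 0, 0, 0, 0],
    [0, 0, 1.0, 0, 0, 0, 0],
    [0, 0, 0.5, 0, 0, 0, 0]
  ],
  "force": 30
}}

```text
time: 13.07
tool_pos: [0.5125, -0.131, 0.1327]
tcp_rot: [2.99, 0.961, 0.002]
wrist_force: [0.1, -1.8, 5.1]
width: 0.165
grip_force: 121.5
```

```bash
python3 -c "
from h import *
tool()"
```

```text
t 13.07 pos [ 0.5125 -0.131   0.1327] yawY -54.38 zax [ 1.6e-03 -6.0e-04 -1.0e+00] q [-0.297  0.072  2.018 -0.     1.05   0.652] F [ 0.1 -1.8  5.1] T [-0.33 -0.05  0.2 ] w 0.165 g 121.5
```

Call:
{"method": "drive_tool", "body": {
  "rows": [
    [0, 0, 0.3, 0, 0, 0, 0],
    [0, 0, 0.3, 0, 0, 0, 0]
  ]
}}

```text
time: 13.23
tool_pos: [0.5125, -0.131, 0.1327]
tcp_rot: [2.995, 0.946, 0.002]
wrist_force: [0.5, -1.8, 4.7]
width: 0.164
grip_force: 121.5
```

```bash
python3 -c "
from h import *
tool()"
```

```text
t 13.23 pos [ 0.5125 -0.131   0.1327] yawY -54.95 zax [ 1.5e-03 -5.0e-04 -1.0e+00] q [-0.297  0.072  2.018 -0.     1.05   0.662] F [ 0.5 -1.8  4.7] T [-0.4  -0.02  0.23] w 0.164 g 121.5
```

Call:
{"method": "drive_tool", "body": {
  "rows": [
    [0, 0, 0, 0, 0, 0, 0.0],
    [0, 0, 0, 0, 0, 0, 0],
    [0, 0, 0, 0, 0, 0, 0]
  ]
}}

```text
time: 13.48
tool_pos: [0.5125, -0.131, 0.1327]
tcp_rot: [2.995, 0.946, 0.002]
wrist_force: [0.7, -2.0, 5.5]
width: 0.162
grip_force: 121.5
```

```bash
python3 -c "
from h import *
tool()"
```

```text
t 13.48 pos [ 0.5125 -0.131   0.1327] yawY -54.95 zax [ 1.7e-03 -5.0e-04 -1.0e+00] q [-0.297  0.072  2.018 -0.     1.05   0.662] F [ 0.7 -2.   5.5] T [-0.41 -0.04  0.09] w 0.162 g 121.5
```

Call:
{"method": "drive_tool", "body": {
  "rows": [
    [0, 0, 0.1, 0, 0, 0, 0]
  ]
}}

```text
time: 13.57
tool_pos: [0.5125, -0.131, 0.1327]
tcp_rot: [2.996, 0.943, 0.002]
wrist_force: [0.1, -1.1, 5.0]
width: 0.162
grip_force: 121.5
```

```bash
python3 -c "
from h import *
tool()"
```

```text
t 13.57 pos [ 0.5125 -0.131   0.1327] yawY -55.04 zax [ 1.6e-03 -5.0e-04 -1.0e+00] q [-0.297  0.072  2.018 -0.     1.05   0.663] F [ 0.1 -1.1  5. ] T [-0.39 -0.06  0.22] w 0.162 g 121.5
```

Call:
{"method": "drive_tool", "body": {
  "rows": [
    [0, 0, 0.2, 0, 0, 0, 0]
  ]
}}

```text
time: 13.65
tool_pos: [0.5125, -0.131, 0.1327]
tcp_rot: [2.997, 0.938, 0.002]
wrist_force: [0.9, -2.1, 5.0]
width: 0.161
grip_force: 121.5
```

```bash
python3 -c "
from h import *
tool()"
```

```text
t 13.65 pos [ 0.5125 -0.131   0.1327] yawY -55.24 zax [ 1.6e-03 -5.0e-04 -1.0e+00] q [-0.297  0.072  2.018 -0.     1.05   0.667] F [ 0.9 -2.1  5. ] T [-0.42 -0.05  0.18] w 0.161 g 121.5
```

Call:
{"method": "drive_tool", "body": {
  "rows": [
    [0, 0, 0, 0, 0, 0, 0.3],
    [0, 0, 0, 0, 0, 0, 0.3],
    [0, 0, 0, 0, 0, 0, 0.3]
  ],
  "force": 24
}}

```text
time: 13.9
tool_pos: [0.511, -0.1302, 0.131]
tcp_rot: [-2.997, -0.936, 0.002]
wrist_force: [0.3, -0.1, 0.2]
width: 0.305
grip_force: 0.0
```

```bash
python3 -c "
from h import *
tool()"
```

```text
t 13.9 pos [ 0.511  -0.1302  0.131 ] yawY -55.31 zax [-0.0017  0.0012 -1.    ] q [-2.97e-01  7.30e-02  2.02e+00  1.00e-03  1.05e+00  6.68e-01] F [ 0.3 -0.1  0.2] T [-0.   -0.01  0.05] w 0.305 g 0.0
```

Call:
{"method": "drive_tool", "body": {
  "rows": [
    [0, 0, 0, 0, 0, 0, 0],
    [0, 0, 0, 0, 0, 0, 0],
    [0, 0, 0, 0, 0, 0, 0],
    [0, 0, 0, 0, 0, 0, 0]
  ],
  "force": 24
}}

```text
time: 14.23
tool_pos: [0.5114, -0.1308, 0.1313]
tcp_rot: [-2.998, -0.936, 0.001]
wrist_force: [1.6, -1.1, -2.7]
width: 0.179
grip_force: 25.8
```

```bash
python3 -c "
from h import *
tool()"
```

```text
t 14.23 pos [ 0.5114 -0.1308  0.1313] yawY -55.32 zax [-9.e-04  1.e-04 -1.e+00] q [-0.297  0.073  2.019 -0.     1.05   0.668] F [ 1.6 -1.1 -2.7] T [-0.16 -0.12  0.01] w 0.179 g 25.8
```

Call:
{"method": "drive_tool", "body": {
  "rows": [
    [0, 0, 0.15, 0, 0, 0, 0],
    [0, 0, 0.15, 0, 0, 0, 0]
  ]
}}

```text
time: 14.4
tool_pos: [0.5114, -0.1308, 0.1314]
tcp_rot: [-3.001, -0.928, 0.001]
wrist_force: [0.6, -0.9, -3.8]
width: 0.181
grip_force: 25.8
```

```bash
python3 -c "
from h import *
tool()"
```

```text
t 14.4 pos [ 0.5114 -0.1308  0.1314] yawY -55.63 zax [-9.e-04  1.e-04 -1.e+00] q [-0.297  0.073  2.019 -0.     1.05   0.674] F [ 0.6 -0.9 -3.8] T [-0.22 -0.12  0.11] w 0.181 g 25.8
```

Call:
{"method": "drive_tool", "body": {
  "rows": [
    [0, 0, 0, 0, 0, 0.0004, 0],
    [0, 0, 0, 0, 0, 0.0003, 0],
    [0, 0, 0, 0, 0, 0, 0]
  ]
}}

```text
time: 14.65
tool_pos: [0.5116, -0.1308, 0.1313]
tcp_rot: [-3.001, -0.929, 0.001]
wrist_force: [-0.9, -1.7, -1.9]
width: 0.185
grip_force: 25.8
```

```bash
python3 -c "
from h import *
tool()"
```

```text
t 14.65 pos [ 0.5116 -0.1308  0.1313] yawY -55.62 zax [-4.e-04 -0.e+00 -1.e+00] q [-0.297  0.073  2.019 -0.     1.049  0.673] F [-0.9 -1.7 -1.9] T [-0.27  0.14  0.1 ] w 0.185 g 25.8
```

Call:
{"method": "drive_tool", "body": {
  "rows": [
    [0, 0, 0.2, 0, 0, 0, 0],
    [0, 0, 0.2, 0, 0, 0, 0]
  ]
}}

```text
time: 14.82
tool_pos: [0.5116, -0.1308, 0.1313]
tcp_rot: [-3.004, -0.918, 0.001]
wrist_force: [-1.6, -1.3, -0.4]
width: 0.18
grip_force: 26.2
```

```bash
python3 -c "
from h import *
tool()"
```

```text
t 14.82 pos [ 0.5116 -0.1308  0.1313] yawY -56.02 zax [-3.e-04 -1.e-04 -1.e+00] q [-0.297  0.073  2.019 -0.     1.049  0.681] F [-1.6 -1.3 -0.4] T [-0.18  0.2   0.17] w 0.18 g 26.2
```

Call:
{"method": "drive_tool", "body": {
  "rows": [
    [0, 0, 0.35, 0, 0, 0, 0],
    [0, 0, 0.35, 0, 0, 0, 0]
  ]
}}

```text
time: 14.98
tool_pos: [0.5117, -0.1308, 0.1313]
tcp_rot: [-3.01, -0.899, 0.0]
wrist_force: [-1.4, -0.9, 0.1]
width: 0.182
grip_force: 26.3
```

```bash
python3 -c "
from h import *
tool()"
```

```text
t 14.98 pos [ 0.5117 -0.1308  0.1313] yawY -56.74 zax [-2.e-04 -1.e-04 -1.e+00] q [-0.297  0.073  2.019 -0.     1.049  0.693] F [-1.4 -0.9  0.1] T [-0.19  0.3   0.22] w 0.182 g 26.3
```

Call:
{"method": "drive_tool", "body": {
  "rows": [
    [0, 0, 0.35, 0, 0, 0, 0],
    [0, 0, 0.35, 0, 0, 0, 0]
  ]
}}

```text
time: 15.15
tool_pos: [0.5117, -0.1308, 0.1313]
tcp_rot: [-3.016, -0.88, 0.0]
wrist_force: [-2.3, -0.1, 0.5]
width: 0.183
grip_force: 26.3
```

```bash
python3 -c "
from h import *
tool()"
```

```text
t 15.15 pos [ 0.5117 -0.1308  0.1313] yawY -57.45 zax [-2.e-04 -0.e+00 -1.e+00] q [-0.297  0.073  2.019 -0.     1.049  0.705] F [-2.3 -0.1  0.5] T [-0.17  0.36  0.24] w 0.183 g 26.3
```

Call:
{"method": "drive_tool", "body": {
  "rows": [
    [0, 0, 0.35, 0, 0, 0, 0],
    [0, 0, 0.35, 0, 0, 0, 0]
  ]
}}

```text
time: 15.32
tool_pos: [0.5117, -0.1308, 0.1313]
tcp_rot: [-3.021, -0.862, 0.0]
wrist_force: [-3.0, -1.1, 0.8]
width: 0.181
grip_force: 26.3
```

```bash
python3 -c "
from h import *
tool()"
```

```text
t 15.32 pos [ 0.5117 -0.1308  0.1313] yawY -58.15 zax [-2.e-04 -0.e+00 -1.e+00] q [-0.297  0.073  2.019 -0.     1.049  0.718] F [-3.  -1.1  0.8] T [-0.17  0.38  0.2 ] w 0.181 g 26.3
```

Call:
{"method": "drive_tool", "body": {
  "rows": [
    [0, 0, 0.4, 0, 0, 0, 0],
    [0, 0, 0.4, 0, 0, 0, 0]
  ]
}}

```text
time: 15.48
tool_pos: [0.5117, -0.1308, 0.1313]
tcp_rot: [-3.027, -0.841, 0.0]
wrist_force: [-2.3, -1.6, 1.3]
width: 0.185
grip_force: 26.3
```

```bash
python3 -c "
from h import *
tool()"
```

```text
t 15.48 pos [ 0.5117 -0.1308  0.1313] yawY -58.96 zax [-1.e-04  0.e+00 -1.e+00] q [-0.297  0.073  2.019 -0.     1.049  0.732] F [-2.3 -1.6  1.3] T [-0.11  0.45  0.16] w 0.185 g 26.3
```

Call:
{"method": "drive_tool", "body": {
  "rows": [
    [0, 0, 0.4, 0, 0, 0, 0],
    [0, 0, 0.4, 0, 0, 0, 0]
  ]
}}

```text
time: 15.65
tool_pos: [0.5117, -0.1308, 0.1313]
tcp_rot: [-3.033, -0.819, 0.0]
wrist_force: [-2.1, -0.7, 1.9]
width: 0.187
grip_force: 26.3
```

```bash
python3 -c "
from h import *
tool()"
```

```text
t 15.65 pos [ 0.5117 -0.1308  0.1313] yawY -59.76 zax [-1.e-04  0.e+00 -1.e+00] q [-0.297  0.073  2.019 -0.     1.049  0.746] F [-2.1 -0.7  1.9] T [-0.14  0.49  0.19] w 0.187 g 26.3
```

Call:
{"method": "drive_tool", "body": {
  "rows": [
    [0, 0, 0.4, 0, 0, 0, 0],
    [0, 0, 0.4, 0, 0, 0, 0]
  ]
}}

```text
time: 15.82
tool_pos: [0.5118, -0.1308, 0.1313]
tcp_rot: [-3.038, -0.798, 0.0]
wrist_force: [-2.1, -0.4, 1.9]
width: 0.178
grip_force: 26.3
```

```bash
python3 -c "
from h import *
tool()"
```

```text
t 15.82 pos [ 0.5118 -0.1308  0.1313] yawY -60.56 zax [-0.  0. -1.] q [-0.297  0.073  2.019  0.     1.049  0.76 ] F [-2.1 -0.4  1.9] T [-0.13  0.5   0.18] w 0.178 g 26.3
```

Call:
{"method": "drive_tool", "body": {
  "rows": [
    [0, 0, 0.4, 0, 0, 0, 0],
    [0, 0, 0.4, 0, 0, 0, 0]
  ]
}}

```text
time: 15.98
tool_pos: [0.5118, -0.1308, 0.1313]
tcp_rot: [-3.044, -0.777, -0.0]
wrist_force: [-3.1, -0.3, 2.8]
width: 0.18
grip_force: 26.3
```

```bash
python3 -c "
from h import *
tool()"
```

```text
t 15.98 pos [ 0.5118 -0.1308  0.1313] yawY -61.36 zax [ 0.  0. -1.] q [-0.297  0.073  2.019  0.     1.049  0.774] F [-3.1 -0.3  2.8] T [-0.06  0.48  0.17] w 0.18 g 26.3
```

Call:
{"method": "drive_tool", "body": {
  "rows": [
    [0, 0, 0.4, 0, 0, 0, 0],
    [0, 0, 0.4, 0, 0, 0, 0]
  ]
}}

```text
time: 16.15
tool_pos: [0.5118, -0.1308, 0.1313]
tcp_rot: [3.049, 0.756, 0.0]
wrist_force: [-3.0, -0.4, 2.5]
width: 0.185
grip_force: 26.3
```

```bash
python3 -c "
from h import *
tool()"
```

```text
t 16.15 pos [ 0.5118 -0.1308  0.1313] yawY -62.16 zax [ 1.e-04  0.e+00 -1.e+00] q [-0.297  0.073  2.019  0.     1.049  0.788] F [-3.  -0.4  2.5] T [-0.05  0.53  0.17] w 0.185 g 26.3
```

Call:
{"method": "drive_tool", "body": {
  "rows": [
    [0, 0, 0.4, 0, 0, 0, 0],
    [0, 0, 0.4, 0, 0, 0, 0]
  ]
}}

```text
time: 16.32
tool_pos: [0.5118, -0.1308, 0.1312]
tcp_rot: [-3.055, -0.734, -0.0]
wrist_force: [-3.0, -1.0, 2.5]
width: 0.186
grip_force: 26.4
```

```bash
python3 -c "
from h import *
tool()"
```

```text
t 16.32 pos [ 0.5118 -0.1308  0.1312] yawY -62.96 zax [ 1.e-04  0.e+00 -1.e+00] q [-0.297  0.073  2.019  0.     1.049  0.802] F [-3.  -1.   2.5] T [-0.11  0.53  0.2 ] w 0.186 g 26.4
```

Call:
{"method": "drive_tool", "body": {
  "rows": [
    [0, 0, 0.4, 0, 0, 0, 0],
    [0, 0, 0.4, 0, 0, 0, 0]
  ]
}}

```text
time: 16.48
tool_pos: [0.5118, -0.1307, 0.1312]
tcp_rot: [-3.06, -0.713, -0.0]
wrist_force: [-3.5, -0.3, 3.4]
width: 0.184
grip_force: 26.4
```

```bash
python3 -c "
from h import *
tool()"
```

```text
t 16.48 pos [ 0.5118 -0.1307  0.1312] yawY -63.76 zax [ 0.  0. -1.] q [-0.297  0.073  2.019  0.     1.049  0.815] F [-3.5 -0.3  3.4] T [-0.05  0.5   0.22] w 0.184 g 26.4
```

Call:
{"method": "drive_tool", "body": {
  "rows": [
    [0, 0, 0.4, 0, 0, 0, 0],
    [0, 0, 0.4, 0, 0, 0, 0]
  ]
}}

```text
time: 16.65
tool_pos: [0.5118, -0.1308, 0.1312]
tcp_rot: [-3.064, -0.692, -0.0]
wrist_force: [-2.2, -0.9, 3.6]
width: 0.18
grip_force: 26.4
```

```bash
python3 -c "
from h import *
tool()"
```

```text
t 16.65 pos [ 0.5118 -0.1308  0.1312] yawY -64.56 zax [ 1.e-04  0.e+00 -1.e+00] q [-0.297  0.073  2.019  0.     1.049  0.829] F [-2.2 -0.9  3.6] T [-0.02  0.48  0.24] w 0.18 g 26.4
```

Call:
{"method": "drive_tool", "body": {
  "rows": [
    [0, 0, 0.4, 0, 0, 0, 0],
    [0, 0, 0.4, 0, 0, 0, 0]
  ]
}}

```text
time: 16.82
tool_pos: [0.5119, -0.1308, 0.1312]
tcp_rot: [3.069, 0.671, 0.0]
wrist_force: [-2.8, -1.1, 2.3]
width: 0.184
grip_force: 28.8
```

```bash
python3 -c "
from h import *
tool()"
```

```text
t 16.82 pos [ 0.5119 -0.1308  0.1312] yawY -65.33 zax [ 3.e-04 -2.e-04 -1.e+00] q [-0.297  0.073  2.019 -0.     1.049  0.843] F [-2.8 -1.1  2.3] T [-0.1   0.36  0.54] w 0.184 g 28.8
```

Torque jumped to 0.54 N m, so that is the stop. I'll hold and see whether it stays.

Call:
{"method": "drive_tool", "body": {
  "rows": [
    [0, 0, 0, 0, 0, 0, 0],
    [0, 0, 0, 0, 0, 0, 0],
    [0, 0, 0, 0, 0, 0, 0]
  ]
}}

```text
time: 17.07
tool_pos: [0.5119, -0.1308, 0.1312]
tcp_rot: [3.069, 0.672, 0.0]
wrist_force: [-1.3, -0.6, 2.2]
width: 0.185
grip_force: 28.6
```

```bash
python3 -c "
from h import *
tool()"
```

```text
t 17.07 pos [ 0.5119 -0.1308  0.1312] yawY -65.3 zax [ 3.e-04 -2.e-04 -1.e+00] q [-0.297  0.073  2.019 -0.     1.049  0.843] F [-1.3 -0.6  2.2] T [-0.14  0.39  0.5 ] w 0.185 g 28.6
```

It holds at 0.50 N m. I'm backing off within the hole play, firming the grip and lifting straight out.

Call:
{"method": "drive_tool", "body": {
  "rows": [
    [0, 0, -0.4, 0, 0, 0, 0],
    [0, 0, -0.4, 0, 0, 0, 0],
    [0, 0, -0.3, 0, 0, 0, 0],
    [0, 0, 0, 0, 0, 0, 0]
  ]
}}

```text
time: 17.4
tool_pos: [0.5118, -0.1309, 0.1312]
tcp_rot: [3.063, 0.7, 0.0]
wrist_force: [-1.5, -1.5, 3.2]
width: 0.181
grip_force: 26.0
```

```bash
python3 -c "
from h import *
tool()"
```

```text
t 17.4 pos [ 0.5118 -0.1309  0.1312] yawY -64.24 zax [ 1.e-04  0.e+00 -1.e+00] q [-0.298  0.073  2.019  0.     1.049  0.824] F [-1.5 -1.5  3.2] T [-0.17  0.35  0.04] w 0.181 g 26.0
```

Call:
{"method": "drive_tool", "body": {
  "rows": [
    [0, 0, 0, 0, 0, 0, 0],
    [0, 0, 0, 0, 0, 0, 0],
    [0, 0, 0, 0, 0, -0.001, 0],
    [0, 0, 0, 0, 0, -0.001, 0],
    [0, 0, 0, 0, 0, -0.001, 0],
    [0, 0, 0, 0, 0, -0.001, 0]
  ],
  "force": 60
}}

```text
time: 17.9
tool_pos: [0.5116, -0.1307, 0.1347]
tcp_rot: [-3.062, -0.701, 0.001]
wrist_force: [-0.3, -1.4, -2.7]
width: 0.177
grip_force: 60.5
```

```bash
python3 -c "
from h import *
tool()"
```

```text
t 17.9 pos [ 0.5116 -0.1307  0.1347] yawY -64.22 zax [-5.e-04  2.e-04 -1.e+00] q [-0.297  0.07   2.016  0.     1.056  0.824] F [-0.3 -1.4 -2.7] T [-0.31 -0.04  0.02] w 0.177 g 60.5
```

Call:
{"method": "drive_tool", "body": {
  "rows": [
    [0, 0, 0, 0, 0, -0.005, 0],
    [0, 0, 0, 0, 0, -0.01, 0],
    [0, 0, 0, 0, 0, -0.02, 0],
    [0, 0, 0, 0, 0, -0.02, 0],
    [0, 0, 6.8, 0, 0, 0, 0],
    [0, 0, 6.8, 0, 0, 0, 0],
    [0, 0, 6.8, 0, 0, 0, 0],
    [0, 0, 6.8, 0, 0, 0, 0]
  ]
}}

```text
time: 18.57
tool_pos: [0.5123, -0.1305, 0.1917]
tcp_rot: [-3.141, 0.048, -0.003]
wrist_force: [-0.8, -0.2, -1.6]
width: 0.173
grip_force: 60.6
```

```bash
python3 - <<'E'
from h import *
tool();a=cam("top");v=w2px(a,[.5125,-.131,.088]);u=v.astype(int);print(v)
b=[u[0]-32,u[1]-24,u[0]+32,u[1]+24];save(a,"pics/i.png",b,8)
E
```

```text
t 18.57 pos [ 0.5123 -0.1305  0.1917] yawY -91.76 zax [ 1.6e-03  3.0e-04 -1.0e+00] q [-2.970e-01  1.500e-02  1.961e+00  1.000e-03  1.164e+00  1.304e+00] F [-0.8 -0.2 -1.6] T [-0.    0.02  0.04] w 0.173 g 60.6
[296.42322194 189.34067431]
```

Call:
{"method": "drive_tool", "body": {
  "rows": [
    [0, 0, 0, -0.0029, -0.0171, 0, 0],
    [0, 0, 0, -0.0058, -0.0342, 0, 0],
    [0, 0, 0, -0.0058, -0.0342, 0, 0],
    [0, 0, 0, -0.0058, -0.0342, 0, 0],
    [0, 0, 0, -0.0058, -0.0342, 0, 0],
    [0, 0, 0, -0.0058, -0.0342, 0, 0],
    [0, 0, 0, -0.0058, -0.0342, 0, 0],
    [0, 0, 0, -0.0058, -0.0342, 0, 0]
  ]
}}

```text
time: 19.28
tool_pos: [0.4743, 0.1287, 0.1913]
tcp_rot: [-3.14, 0.035, -0.002]
wrist_force: [-0.4, 0.1, -2.4]
width: 0.179
grip_force: 60.6
```

Call:
{"method": "drive_tool", "body": {
  "rows": [
    [0, 0, 0, -0.0058, -0.0342, 0, 0],
    [0, 0, 0, -0.0029, -0.0171, 0, 0],
    [0, 0, 0, 0, 0, 0, 0],
    [0, 0, 0, 0, 0, 0, 0],
    [0, 0, 0, 0, 0, 0, 0]
  ]
}}

```text
time: 19.7
tool_pos: [0.4673, 0.178, 0.1907]
tcp_rot: [3.141, -0.036, 0.001]
wrist_force: [0.5, -1.1, -2.6]
width: 0.181
grip_force: 60.6
```

```bash
python3 - <<'E'
from h import *
s,M=tool();a=cam("wrist");d=a["color"];m=None
for q in masks_of(a,"spanner_rest")[:2]: print("rest",q["score"],q["bbox"],pose(a,q["mask"],.03))
v=w2px(a,[.467,.1785,.03]);u=v.astype(int);print(v)
b=[u[0]-66,max(0,u[1]-60),u[0]+67,u[1]+40];print(b);save(a,"pics/j.png",b,6)
for P in([.467,.1785,.03],):
  print("tool",M.T@(np.array(P)-s["tool_pos"]))
E
```

```text
t 19.7 pos [0.4673 0.178  0.1907] yawY -91.32 zax [ 4.e-04 -2.e-04 -1.e+00] q [ 0.314 -0.04   2.017 -0.     1.164  1.908] F [ 0.5 -1.1 -2.6] T [-0.01  0.03 -0.04] w 0.181 g 60.6
rest 0.57 [228.8, 133.9, 275.4, 223.5] (array([0.4676, 0.1795, 0.03  ]), array([0.1015, 0.0508]), np.float64(-2.7))
[253.36605306 179.40387963]
[np.int64(187), np.int64(119), np.int64(320), np.int64(219)]
tool [-0.00037561 -0.00052933  0.16065553]
```

View pics/j.png

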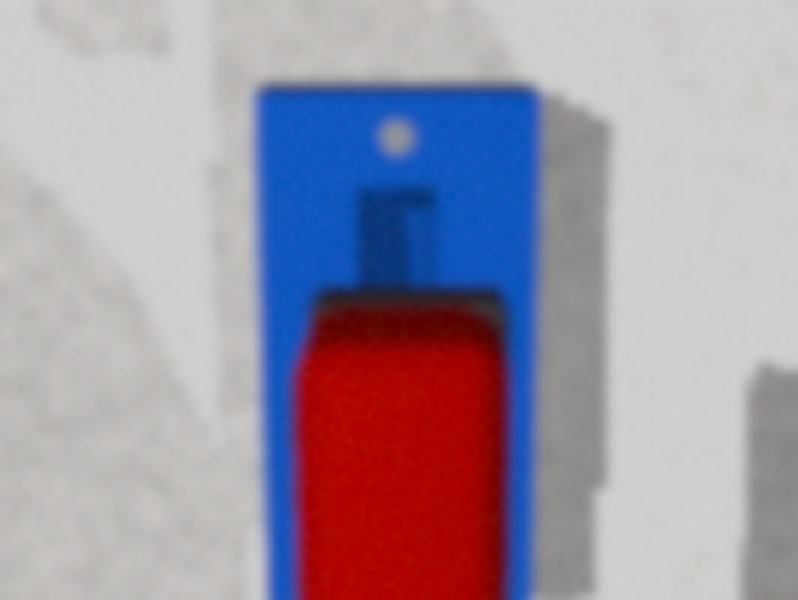

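The slot is at crop column 396 and the cross-piece at 409, so I'm shifting about 1.8 mm and descending.

Call:
{"method": "drive_tool", "body": {
  "rows": [
    [0, 0, 0, 0, -0.0018, 0.01, 0],
    [0, 0, 0, 0, 0, 0.025, 0],
    [0, 0, 0, 0, 0, 0.025, 0],
    [0, 0, 0, 0, 0, 0.025, 0],
    [0, 0, 0, 0, 0, 0.015, 0],
    [0, 0, 0, 0, 0, 0.005, 0],
    [0, 0, 0, 0, 0, 0, 0],
    [0, 0, 0, 0, 0, 0, 0]
  ]
}}

```text
time: 20.47
tool_pos: [0.4676, 0.1797, 0.0853]
tcp_rot: [-3.141, 0.04, -0.0]
wrist_force: [-0.1, 0.9, -1.9]
width: 0.178
grip_force: 60.5
```

Call:
{"method": "drive_tool", "body": {
  "rows": [
    [0, 0, 0, 0, 0, 0.001, 0],
    [0, 0, 0, 0, 0, 0.001, 0],
    [0, 0, 0, 0, 0, 0.001, 0],
    [0, 0, 0, 0, 0, 0.001, 0],
    [0, 0, 0, 0, 0, 0.001, 0],
    [0, 0, 0, 0, 0, 0, 0]
  ]
}}

```text
time: 20.97
tool_pos: [0.4672, 0.18, 0.0802]
tcp_rot: [-3.141, 0.039, -0.0]
wrist_force: [0.4, 0.5, -2.3]
width: 0.177
grip_force: 60.5
```

```bash
python3 -c "
from h import *
tool()"
```

```text
t 20.97 pos [0.4672 0.18   0.0802] yawY -91.42 zax [ 0.  0. -1.] q [ 0.318  0.084  2.116 -0.     0.942  1.914] F [ 0.4  0.5 -2.3] T [ 0.03  0.03 -0.  ] w 0.177 g 60.5
```

View pics/i.png

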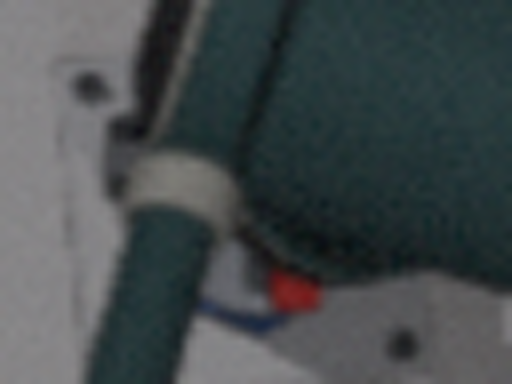

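That top shot is blocked by the arm, so it tells me nothing. At the rest there is no load on the spanner yet, so I'm lowering on.

Call:
{"method": "drive_tool", "body": {
  "rows": [
    [0, 0, 0, 0, 0, 0.001, 0],
    [0, 0, 0, 0, 0, 0.001, 0],
    [0, 0, 0, 0, 0, 0.001, 0],
    [0, 0, 0, 0, 0, 0.001, 0],
    [0, 0, 0, 0, 0, 0.001, 0],
    [0, 0, 0, 0, 0, 0, 0],
    [0, 0, 0, 0, 0, 0, 0]
  ]
}}

```text
time: 21.55
tool_pos: [0.4672, 0.18, 0.075]
tcp_rot: [3.141, -0.039, -0.0]
wrist_force: [0.6, -0.7, -2.2]
width: 0.173
grip_force: 60.5
```

Call:
{"method": "drive_tool", "body": {
  "rows": [
    [0, 0, 0, 0, 0, 0.0005, 0],
    [0, 0, 0, 0, 0, 0.0005, 0],
    [0, 0, 0, 0, 0, 0.0005, 0],
    [0, 0, 0, 0, 0, 0, 0],
    [0, 0, 0, 0, 0, 0, 0]
  ]
}}

```text
time: 21.97
tool_pos: [0.4672, 0.18, 0.0736]
tcp_rot: [3.141, -0.039, -0.0]
wrist_force: [0.2, -0.8, -2.3]
width: 0.172
grip_force: 60.5
```

```bash
python3 -c "
from h import *
tool()"
```

```text
t 21.97 pos [0.4672 0.18   0.0736] yawY -91.42 zax [-1.e-04 -0.e+00 -1.e+00] q [0.318 0.093 2.12  0.    0.929 1.914] F [ 0.2 -0.8 -2.3] T [ 0.01 -0.01  0.  ] w 0.172 g 60.5
```

Call:
{"method": "drive_tool", "body": {
  "rows": [
    [0, 0, 0, 0, 0, 0.0005, 0],
    [0, 0, 0, 0, 0, 0.0004, 0],
    [0, 0, 0, 0, 0, 0, 0],
    [0, 0, 0, 0, 0, 0, 0]
  ]
}}

```text
time: 22.3
tool_pos: [0.4675, 0.1801, 0.0733]
tcp_rot: [-3.141, 0.039, -0.0]
wrist_force: [-1.3, -1.0, 3.0]
width: 0.177
grip_force: 61.3
```

```bash
python3 -c "
from h import *
tool()"
```

```text
t 22.3 pos [0.4675 0.1801 0.0733] yawY -91.42 zax [ 3.e-04  1.e-04 -1.e+00] q [ 0.318  0.094  2.12  -0.     0.928  1.914] F [-1.3 -1.   3. ] T [-0.19  0.32  0.06] w 0.177 g 61.3
```

It's seated at z = 0.0733. I'm releasing and retreating.

Call:
{"method": "drive_tool", "body": {
  "rows": [
    [0, 0, 0, 0, 0, 0, 0.3],
    [0, 0, 0, 0, 0, 0, 0.6],
    [0, 0, 0, 0, 0, 0, 0.6],
    [0, 0, 0, 0, 0, 0, 0.6],
    [0, 0, 0, 0, 0, 0, 0.6],
    [0, 0, 0, 0, 0, -0.01, 0.6],
    [0, 0, 0, 0, 0, -0.03, 0.6],
    [0, 0, 0, 0, 0, -0.03, 0.6]
  ]
}}

```text
time: 22.97
tool_pos: [0.4656, 0.1795, 0.1424]
tcp_rot: [3.14, -0.039, -0.006]
wrist_force: [0.2, 0.3, 0.8]
width: 0.598
grip_force: 0.0
```

Call:
{"method": "drive_tool", "body": {
  "rows": [
    [0, 0, 0, 0, 0, -0.03, 0.6],
    [0, 0, 0, 0, 0, -0.03, 0.6],
    [0, 0, 0, -0.03, 0, -0.02, 0.6],
    [0, 0, 0, -0.03, 0, 0, 0.6],
    [0, 0, 0, 0, 0, 0, 0.6],
    [0, 0, 0, 0, 0, 0, 0.6]
  ]
}}

```text
time: 23.47
tool_pos: [0.4066, 0.1816, 0.2239]
tcp_rot: [-3.141, 0.037, -0.003]
wrist_force: [-0.4, -0.1, -0.1]
width: 0.6
grip_force: 0.0
```

```bash
python3 - <<'E'
from h import *
tool();a=cam("top");b=cam("scene");w=cam("wrist")
def crop(p,x,k,h=30):
    u=w2px(p,x).astype(int);im=p["color"][max(0,u[1]-h):u[1]+h,u[0]-h:u[0]+h,::-1];return cv2.resize(im,(k,k),interpolation=cv2.INTER_CUBIC)
cv2.imwrite("pics/k.png",np.vstack([np.hstack([crop(a,[.512,-.131,.088],290),crop(a,[.467,.18,.05],290)]),np.hstack([crop(b,[.467,.18,.05],290),crop(w,[.467,.18,.05],290,100)])]))
E
```

```text
t 23.47 pos [0.4066 0.1816 0.2239] yawY -91.36 zax [ 2.1e-03  7.0e-04 -1.0e+00] q [ 0.364 -0.18   2.079 -0.     1.24   1.959] F [-0.4 -0.1 -0.1] T [ 0.01 -0.05  0.  ] w 0.6 g 0.0
```

View pics/k.png

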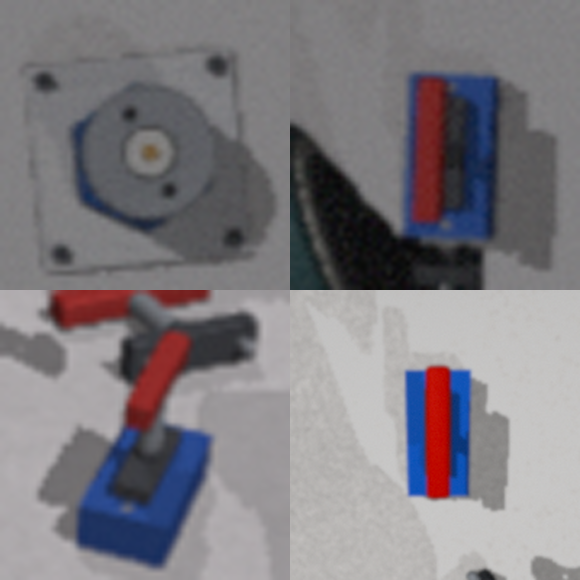

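The ring's holes now lie at a yaw of about 28°, so it turned roughly 45°. The spanner stands upright in its rest with the cross-piece flat on the block, and the gripper is clear.

```bash
python3 -c "
from workcell import workorder
print(workorder.finish_job())"
```

```text
the job is handed in; nothing more can be done
None
```

I turned the lock ring clockwise about 45° to its stop with the spanner and nipped it up to about 0.5 N m, then stood the spanner upright back in its rest, let go and handed the job in at about 24 s. The pots and jar were not touched.

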